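Hang the date caddy on its twin-pin stand

TASK

Hang the blue caddy of red dates on the steel twin-pin stand: pick it up by its white handle, bring both ear holes over the two orange pins and lower it until both ears rest on the pads, and only then let go. Leave the caddy of walnuts where it stands.

Things in the scene. Friction and masses are not known exactly. Their poses are not given: they have to be found in the camera images.
- date_caddy: Loose blue tub of dark red dates, up to 0.5 kg. Origin: centre of underside; z up, y along its length. Tub 90 (x) by 84 (y) by 55 mm high. At each y end an ear 64 mm wide, reaching y = +-104 mm, underside 47 and top 55 mm above the origin, with a through-hole 38 (x) by 32 (y) mm centred at x = 0, y = +-74 mm. Same either way round. Caddies and stand trade places.
- date_handle (a point): Middle of the date caddy's white arched handle, 104 mm straight above its origin: a level bar along the caddy's y, 14 mm thick (x), 22 mm high (93 to 115 mm above the underside) and 84 mm long, on an upright at each end. The dates below it reach up to 65 mm. Axes as the caddy's.
- walnut_caddy: The same loose blue tub with the same ears and handle (115 mm tall), but full of pale tan walnuts: to be left alone. Origin and axes as for the date caddy.
- pin_stand: Fixed steel stand. Origin: centre of underside; z up, y through both pins. Base 100 (x) by 230 (y) by 12 mm; two posts with dark pads 70 (x) by 44 (y) mm (|y| 56 to 100), tops at 100 mm. On each an upright orange pin, 10 mm thick, 35 mm tall (top at 135 mm), at x = 0, y = +-74 mm. The tub hangs between the posts by its ears: its origin 53 mm above the stand's, y along y either way round.

How it is judged (in metres and radians):
On the way:
1. the date caddy is lowered onto both pins, its ears within 12 mm of the pads, while still held in the fingers (z of date_caddy in the frame of pin_stand between 0.046 and 0.065 m and horizontal distance between date_caddy and pin_stand below 0.02 m and angle between the y axis of date_caddy and the y axis of pin_stand, either way round below 0.25 rad and angle between date_caddy's own z axis and vertical below 0.2 rad and contact force between the fingers and date_caddy above 0.5 N), for 0.1 s.
At the end, for the whole second after the job is handed in: The date caddy hangs at rest and released, a pin through each ear hole and both ears on the pads: its origin 47 to 59 mm above the stand's and within 20 mm of it sideways, its length within 14 degrees of the stand's, tilted less than 7 degrees; the walnut caddy is within 30 mm of where it stood (z of date_caddy in the frame of pin_stand between 0.047 and 0.059 m and horizontal distance between date_caddy and pin_stand below 0.02 m and angle between the y axis of date_caddy and the y axis of pin_stand, either way round below 0.25 rad and angle between date_caddy's own z axis and vertical below 0.12 rad and linear speed of date_caddy below 0.02 m/s and distance of walnut_caddy from where it was at the start of the episode below 0.03 m); the robot touches nothing.
It fails at once if the walnut caddy is moved by more than 30 mm (distance of walnut_caddy from where it was at the start of the episode above 0.03 m).
It also fails if it takes over 54 s, if anything falls off the work surface, if the arm or the gripper's body presses on something with over 40 N, if the wrist force passes 120 N, or if a joint passes its speed limit or range.

ROBOT

A 6-joint arm with a two-finger parallel gripper is mounted at the origin on the work surface. World frame = base frame: x ahead of the robot, y to its left, z up, the work surface at z = 0. Lengths are in mm, angles in rad, forces in N, time in s.
With the tool pointing down it reaches from about 350 to 875 mm from the base axis. Payload 4.2 kg.
Tool frame: the origin (TCP) lies midway between the tips of the shut fingers; the grasp point (between the pads) lies 19 mm behind it; z points along the fingers, y is the direction in which the jaws open and shut (so a half turn about z gives the same grasp; the last joint's range is limited). The gripper opens to 85 mm and grips with 20 to 120 N. Pads are 22 mm wide; open, the fingers measure 114 mm over their backs; the gripper's body (76 mm by 85 mm) begins 54 mm behind the grasp point. The pads swing forward as they close: fully open they stand 13 mm farther back than shut.
Start: joints at [1.503, 0.385, 0.008, 0, -1.194, -0.259], TCP at [200.601, 591.911, 231.312] pointing down, gripper open.
Joint ranges: [-3.14, 3.14], [-1.21, 2.06], [-1.07, 1.41], [-3.16, 2.05], [-2.99, -0.16], [-3.1, 3.1]. Speed limits (rad/s): [2.79, 2.79, 3.14, 3.14, 3.14, 3.14].

INTERFACE

Orientations are given as a unit quaternion [x, y, z, w].
In Python, from bench import readout, optics, workorder, nets gives the robot as it stands. The module is installed in compiled form; this text tells all that it offers.
- The arm moves only by the tool move_arm, never from a script. Its argument "steps" is a list of rows, each a list of 7 numbers: the opening, from -1 (shut) to 1 (fully open), so that 0 is half open, then the shift along the world's x, y, z in mm, then the turn, a rotation vector about the world's x, y, z in rad. In form: [[gripper, tx, ty, tz, wx, wy, wz], ...]. A call has 1 to 5 rows; each row is the pose to reach, as a shift and turn from the pose commanded when the call began; what a row does not reach only later rows make up. A row lasts 1/12 s, in which the tool goes at most 41.7 mm and 7.16 degrees, less where a joint would pass 70% of its speed; a pose out of reach is approached as far as the arm can. A call with a gripper value outside its range is refused whole. The fingers move at their own pace and stop on an object; the grip force is fixed at half the most. Time passes only in rows, so rows that repeat a pose let the fingers close. It gives the time, the measured TCP pose, the force and the opening at its end, in the units of the state.
- readout.read_state(): the state, without advancing time (a new reading comes with each control period).
- optics.get_image(name): name is "side" or "top" or "wrist"; returns a dict with "frame" (384x512x3 uint8, blue, green, red), "fx", "fy", "cx", "cy" (pixels), "rvec" (rotation vector, rad) and "tvec" (3), from world to camera coordinates, as OpenCV has them. Camera axes: x right, y down, z forward; pixel columns grow to the right and rows downward; lengths in mm; the calibration is good to about 2 mm. The wrist camera is an equidistant fisheye: a pixel r from the principal point sees the ray r / f radians off the axis. A picture is of the moment at which its call begins. There is no depth.
- workorder.job_done(): hands the job in, once; it reports no verdict.
Trained networks look in a picture, given as the dict that the camera call returned (one of the last four; its "shot" number tells which), for a name from the list of things; names that differ only in an ending like _2 or _b are one class to them, and where a whole thing is asked for, a point or a joint stands for the part that bears it (a point fixed in the world has none). Each returns a list of dicts, best first, with "conf" (0 to 1); they miss things now and then, are a little off and sometimes report something else, mostly with a low value. They report only what shows in the picture. A call takes as long as a camera call.
- nets.silhouettes(name, picture): "region" (384x512 bool, what is visible of it) and "extent" ([left, top, right, bottom] in pixels, round what is visible of it).
- nets.tip_of(name, picture): "uv" ([column, row] in pixels: a listed point, or the origin of a listed thing).
The state is a dict: "clock": time; "joints": joint angles; "joint_vel": joint speeds; "joint_efforts": joint torques, N m; "position": TCP position; "ee_rot": TCP orientation; "contact_force": force on the tool from outside, world axes, zero at the start; "wrist_torque": the same for the moment, N m; "gripper_width": finger opening in mm.
Only numpy, scipy, OpenCV 4.12 (cv2) and the standard library are available. Lean on these libraries where they do the work, as an engineer would, in place of code of your own. Each camera call takes 0.05 s, during which the arm holds its last target.

## Working session

There is one attempt and no reset: what is moved stays moved. The work goes in short steps, Python scripts to look and compute and a tool call to move; the robot and the scene stay as the last step left them, time stands still between calls to the robot, and variables do not carry over. Pictures are saved under pics/ and viewed, and the job is handed in when it is done.

Besides the shell and the picture viewer there is one more tool, called after "Request:" as name([rows], argument=value, ...), one row to a line, values as JSON. move_arm: Moves the arm, as the interface text tells. Its arguments: {"type":"object","properties":{"steps":{"type":"array","items":{"type":"array","items":{"type":"number"}}}},"required":["steps"]}

```bash
mkdir -p pics; cat > h.py <<'E'
import numpy as np, cv2
from bench import readout, optics, workorder, nets
def cam(p):
    R,_=cv2.Rodrigues(np.array(p["rvec"],float)); t=np.array(p["tvec"],float).ravel(); return R,t
def ray(p,uv,wrist=False):
    R,t=cam(p); x=(uv[0]-p["cx"])/p["fx"]; y=(uv[1]-p["cy"])/p["fy"]
    if wrist:
        r=np.hypot(x,y); s=np.sin(r)/max(r,1e-9); d=np.array([x*s,y*s,np.cos(r)])
    else: d=np.array([x,y,1.])
    d=R.T@d; return -R.T@t, d/np.linalg.norm(d)
def at_z(p,uv,z,wrist=False):
    c,d=ray(p,uv,wrist); return c+d*(z-c[2])/d[2]
def proj(p,X,wrist=False):
    R,t=cam(p); q=(R@np.atleast_2d(X).T).T+t
    if wrist:
        th=np.arctan2(np.hypot(q[:,0],q[:,1]),q[:,2]); ph=np.arctan2(q[:,1],q[:,0])
        return np.c_[p["cx"]+p["fx"]*th*np.cos(ph),p["cy"]+p["fy"]*th*np.sin(ph)]
    return np.c_[p["cx"]+p["fx"]*q[:,0]/q[:,2],p["cy"]+p["fy"]*q[:,1]/q[:,2]]
def tri(r1,r2):
    A=np.zeros((3,3));b=np.zeros(3)
    for c,d in(r1,r2):
        M=np.eye(3)-np.outer(d,d);A+=M;b+=M@c
    return np.linalg.solve(A,b)
E
python3 - <<'E'
from h import *
s=readout.read_state();print(s["clock"],s["position"],s["ee_rot"],s["gripper_width"])
P={}
for n in("top","side","wrist"):
    p=optics.get_image(n);P[n]=p;cv2.imwrite(f"pics/{n}0.png",p["frame"])
    for k in("date_caddy","date_handle","walnut_caddy","pin_stand"):
        r=nets.tip_of(k,p); print(n,k,[(np.round(q["uv"],1).tolist(),round(q["conf"],2)) for q in r[:3]])
        r=nets.silhouettes(k,p) ; print('   ext',[(q["extent"],round(q["conf"],2)) for q in r[:3]])
print(readout.read_state()["clock"])
E
```

```text
0.0 [200.44788832 591.36572314 230.22978202] [ 9.86659761e-01 -1.62792321e-01 -1.38326248e-04  1.07607648e-03] 85.4181539610866
top date_caddy [([379.0, 220.2], 0.9)]
   ext [([343.9, 197.3, 416.3, 239.4], 0.88)]
top date_handle [([386.0, 217.2], 0.86)]
   ext [([342.9, 199.1, 421.8, 237.9], 0.56)]
top walnut_caddy [([249.7, 184.5], 0.67)]
   ext [([211.8, 163.8, 291.9, 199.0], 0.71)]
top pin_stand [([157.4, 217.2], 0.59)]
   ext [([107.6, 195.9, 204.3, 237.1], 0.8)]
side date_caddy [([262.9, 340.3], 0.68)]
   ext [([234.4, 286.7, 284.1, 382.1], 0.58)]
side date_handle [([263.9, 315.9], 0.57)]
   ext [([235.8, 283.0, 285.8, 384.0], 0.8)]
side walnut_caddy [([287.5, 218.0], 0.57)]
   ext [([269.0, 176.5, 310.4, 239.2], 0.82)]
side pin_stand [([246.8, 158.4], 0.83), ([259.8, 318.5], 0.57)]
   ext [([228.7, 115.4, 261.7, 181.6], 0.76)]
wrist date_caddy []
   ext []
wrist date_handle []
   ext []
wrist walnut_caddy []
   ext []
wrist pin_stand []
   ext []
1.35
```

View pics/top0.png

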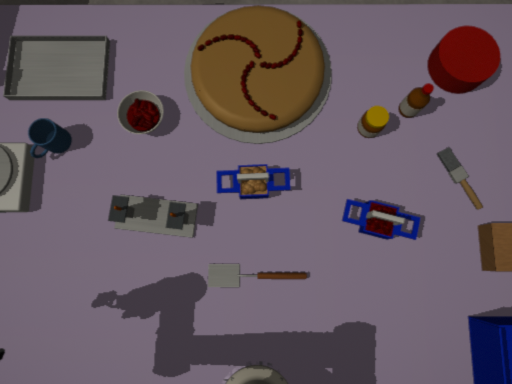

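View pics/side0.png

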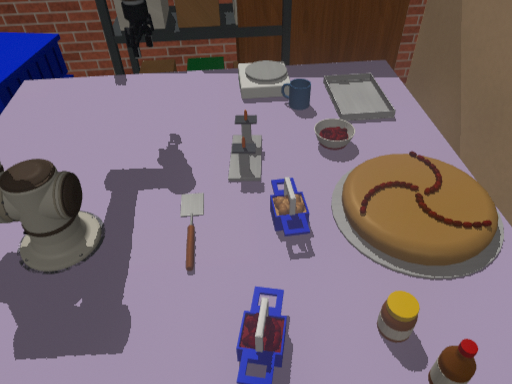

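View pics/wrist0.png

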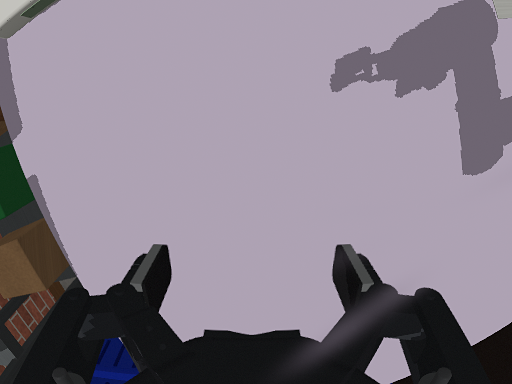

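```bash
python3 - <<'E'
from h import *
T=optics.get_image("top");S=optics.get_image("side")
for n,p in(("top",T),("side",S)):
    R,t=cam(p);print(n,(-R.T@t).round(),p["fx"],p["cx"],p["cy"])
# net-based
print("handle z104",at_z(T,(386,217.2),104).round(1),"side",at_z(S,(263.9,315.9),104).round(1),"tri",tri(ray(T,(386,217.2)),ray(S,(263.9,315.9))).round(1))
print("date z0",at_z(T,(379,220.2),0).round(1),"side",at_z(S,(262.9,340.3),0).round(1))
print("stand z0",at_z(T,(157.4,217.2),0).round(1),at_z(S,(246.8,158.4),0).round(1))
for n,p,b in(("top",T,(330,185,430,255)),("topst",T,(95,180,210,250)),("side",S,(215,275,300,384)),("sidest",S,(215,95,275,190))):
    x0,y0,x1,y1=b; cv2.imwrite(f"pics/c_{n}.png",cv2.resize(p["frame"][y0:y1,x0:x1],None,fx=6 if 'st' in n or n=='top' else 5,fy=6 if 'st' in n or n=='top' else 5,interpolation=cv2.INTER_CUBIC))
E
```

```text
top [ 391.  -11. 1103.] 377.48836578012845 258.80641048407983 193.67187381817334
side [ 462. -745.  809.] 401.31218960010676 261.61066060332945 192.0161616460803
handle z104 [ 494.5 -342.9  104. ] side [ 500.8 -340.1  104. ] tri [ 497.5 -341.9  106.6]
date z0 [ 496.5 -356.6    0. ] side [ 498.3 -336.8    0. ]
stand z0 [504.3 292.6   0. ] [512.1 289.2   0. ]
```

View pics/c_top.png

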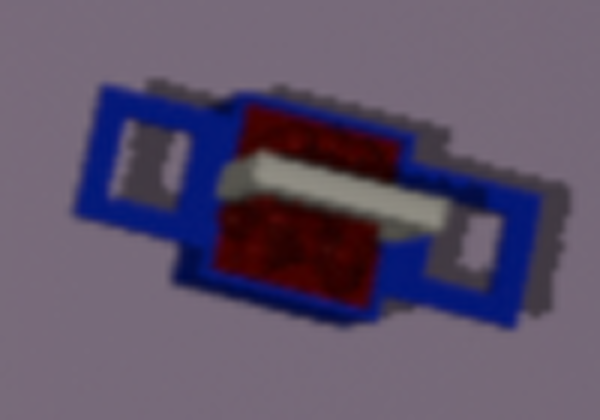

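View pics/c_topst.png

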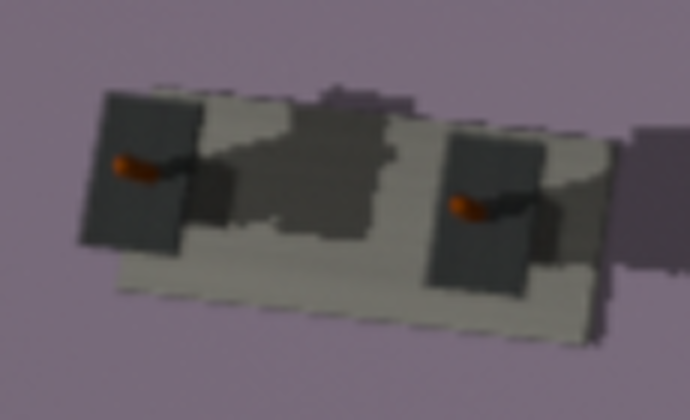

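View pics/c_side.png

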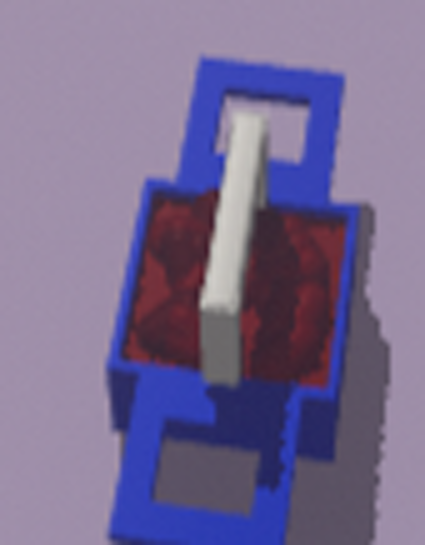

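View pics/c_sidest.png

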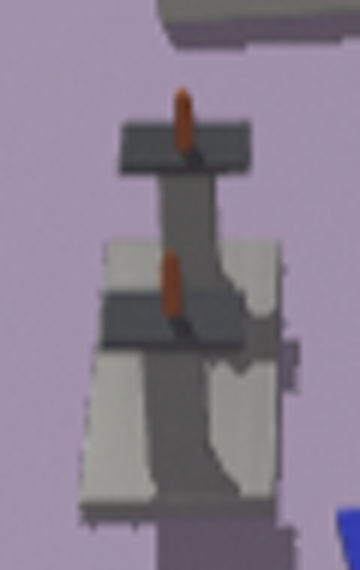

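```bash
cat > fit.py <<'E'
from h import *
from scipy.optimize import least_squares
T=optics.get_image("top");S=optics.get_image("side")
def run(feats,x0):
    # feats: (cam, crop xy, off, scale, model)
    def f(v,which=None):
        c,s=np.cos(v[2]),np.sin(v[2]);o=[]
        for (p,uv,m) in feats:
            X=np.array([v[0]+c*m[0]-s*m[1],v[1]+s*m[0]+c*m[1],m[2]])
            o.append(proj(p,X)[0]-uv)
        return np.ravel(o)
    r=least_squares(f,x0,loss="soft_l1",x_scale=[10,10,.1]);print(r.x.round(3),np.abs(f(r.x)).reshape(-1,2).round(1).tolist());return r.x
def F(p,off,sc,l): return [(p,np.array(uv)/sc+np.array(off)-0.5*(1-1/sc)*0,m) for uv,m in l]
def fx(ft):
    for nm,g in(("top",[q for q in ft if q[0] is T]),("side",[q for q in ft if q[0] is S]),("both",ft)):
        print(nm);run(g,x0)
d=F(T,(330,185),6,[((104,85),(32,104,55)),((78,215),(-32,104,55)),((541,195),(32,-104,55)),((515,327),(-32,-104,55)),((262,150),(7,42,115)),((450,200),(7,-42,115))])
d+=F(S,(215,275),5,[((203,57),(-32,104,55)),((344,75),(32,104,55)),((110,538),(-32,-104,55)),((235,112),(-7,42,115)),((268,115),(7,42,115)),((201,305),(-7,-42,115)),((241,310),(7,-42,115))])
x0=[497,-342,-.2];fx(d)
s=F(T,(95,180),6,[((107,93),(35,100,100)),((204,103),(35,56,100)),((80,243),(-35,100,100)),((180,256),(-35,56,100)),((447,133),(35,-56,100)),((545,145),(35,-100,100)),((426,285),(-35,-56,100)),((524,297),(-35,-100,100)),((120,165),(0,74,135)),((457,206),(0,-74,135))])
s+=F(S,(215,95),6,[((182,92),(0,74,135)),((170,252),(0,-74,135)),((122,124),(-35,100,100)),((250,124),(35,100,100)),((121,164),(-35,56,100)),((250,164),(35,56,100)),((105,293),(-35,-56,100)),((100,340),(-35,-100,100)),((245,340),(35,-100,100))])
x0=[505,290,-.1];fx(s)
E
python3 fit.py
python3 - <<'E'
from scipy.spatial.transform import Rotation as R
import sys;sys.path.insert(0,'.')
from h import *
s=readout.read_state();print(R.from_quat(s["ee_rot"]).as_matrix().round(3),s["clock"],s["joints"])
E
```

```text
top
[ 4.94346e+02 -3.46308e+02 -2.52000e-01] [[0.0, 0.4], [0.6, 0.0], [0.4, 0.2], [0.4, 0.2], [0.2, 0.3], [0.0, 0.1]]
side
[ 4.97259e+02 -3.47099e+02 -2.51000e-01] [[0.4, 0.0], [0.3, 0.1], [0.1, 0.2], [0.0, 0.5], [0.4, 0.2], [0.1, 0.5], [0.4, 0.5]]
both
[ 4.96435e+02 -3.46868e+02 -2.52000e-01] [[0.1, 1.1], [0.4, 0.7], [0.5, 0.9], [0.6, 0.5], [0.0, 0.5], [0.1, 0.9], [0.8, 0.1], [0.1, 0.2], [0.4, 0.3], [0.4, 0.5], [0.0, 0.3], [0.4, 0.4], [0.9, 0.4]]
top
[ 5.07025e+02  2.92874e+02 -1.16000e-01] [[0.0, 0.3], [0.1, 0.1], [0.2, 0.4], [0.7, 0.2], [0.5, 0.3], [0.3, 0.3], [0.2, 0.3], [0.1, 0.3], [0.1, 0.1], [0.4, 0.2]]
side
[ 5.10153e+02  2.90823e+02 -1.11000e-01] [[0.1, 0.3], [0.2, 0.1], [0.1, 0.5], [0.1, 0.6], [0.5, 0.3], [0.1, 0.2], [0.1, 0.5], [0.0, 0.6], [0.1, 0.5]]
both
[ 5.08284e+02  2.92559e+02 -1.14000e-01] [[0.1, 0.7], [0.0, 0.5], [0.1, 0.1], [0.5, 0.2], [0.6, 0.8], [0.4, 0.9], [0.0, 0.2], [0.1, 0.3], [0.2, 0.5], [0.5, 0.8], [0.5, 0.6], [0.6, 0.2], [0.4, 0.7], [0.4, 0.8], [1.0, 0.0], [0.7, 0.1], [0.6, 0.8], [0.8, 0.3], [0.9, 0.2]]
[[ 0.947 -0.321 -0.   ]
 [-0.321 -0.947 -0.   ]
 [ 0.     0.    -1.   ]] 1.55 [ 1.50262737e+00  3.84741736e-01  7.87217633e-03  3.78717748e-06
 -1.19401828e+00 -2.58579745e-01]
```

Request:
move_arm([
  [1, 16, -36, 10, 0, 0, -0.1],
  [1, 32, -72, 20, 0, 0, -0.2],
  [1, 48, -108, 30, 0, 0, -0.3],
  [1, 64, -144, 40, 0, 0, -0.4],
  [1, 80, -180, 50, 0, 0, -0.5],
])

```text
clock: 1.97
position: [281.0, 410.1, 281.8]
ee_rot: [0.915, -0.404, 0.0, -0.0]
contact_force: [0.6, 0.9, 1.1]
gripper_width: 85.6
```

Request:
move_arm([
  [1, 20, -36, 0, 0, 0, -0.1],
  [1, 40, -72, 0, 0, 0, -0.2],
  [1, 60, -108, 0, 0, 0, -0.3],
  [1, 80, -144, 0, 0, 0, -0.4],
  [1, 100, -180, 0, 0, 0, -0.5],
])

```text
clock: 2.38
position: [381.0, 230.0, 281.8]
ee_rot: [0.787, -0.617, 0.0, -0.001]
contact_force: [0.6, -0.0, -0.2]
gripper_width: 85.8
```

```bash
cat > st.py <<'E'
from h import *
from scipy.spatial.transform import Rotation as R
s=readout.read_state();m=R.from_quat(s["ee_rot"]).as_matrix()
print("t",round(s["clock"],2),"p",np.round(s["position"],1),"yaw_y",round(np.arctan2(m[1,1],m[0,1]),3),"zax",m[:,2].round(3),"q",np.round(s["joints"],2),"F",np.round(s["contact_force"],1),"M",np.round(s["wrist_torque"],2),"w",round(s["gripper_width"],1))
E
python3 st.py
```

```text
t 2.38 p [381.  230.  281.8] yaw_y -2.902 zax [ 0.001  0.001 -1.   ] q [ 0.91  0.03 -0.32  0.   -1.22 -0.67] F [ 0.6 -0.  -0.2] M [ 0.08 -0.15 -0.02] w 85.8
```

Request:
move_arm([
  [1, 12, -40, 0, 0, 0, -0.1],
  [1, 24, -80, 0, 0, 0, -0.2],
  [1, 36, -120, 0, 0, 0, -0.3],
  [1, 48, -160, 0, 0, 0, -0.4],
  [1, 60, -198, 0, 0, 0, -0.492],
])

```text
clock: 2.8
position: [440.6, 31.8, 281.8]
ee_rot: [-0.612, 0.791, -0.0, 0.001]
contact_force: [1.0, 1.1, -0.3]
gripper_width: 85.3
```

Request:
move_arm([
  [1, 8, -40, 0, 0, 0, 0],
  [1, 16, -80, 0, 0, 0, 0],
  [1, 24, -120, 0, 0, 0, 0],
  [1, 32, -160, 0, 0, 0, 0],
  [1, 40, -200, 0, 0, 0, 0],
])

```text
clock: 3.22
position: [480.6, -168.3, 281.7]
ee_rot: [-0.614, 0.789, -0.0, 0.0]
contact_force: [1.7, 0.1, 0.9]
gripper_width: 85.4
```

Request:
move_arm([
  [1, 5, -36, -5, 0, 0, 0],
  [1, 9, -72, -15, 0, 0, 0],
  [1, 12, -108, -30, 0, 0, 0],
  [1, 15, -144, -50, 0, 0, 0],
  [1, 15, -179, -70, 0, 0, 0],
])

```text
clock: 3.63
position: [496.0, -347.2, 210.9]
ee_rot: [-0.614, 0.789, -0.001, 0.0]
contact_force: [0.3, 0.2, -0.3]
gripper_width: 85.0
```

```bash
python3 st.py; python3 - <<'E'
from h import *
s=readout.read_state()
p=optics.get_image("wrist");f=p["frame"].copy()
def pose(v,m):
    c,s=np.cos(v[2]),np.sin(v[2]);return np.array([v[0]+c*m[0]-s*m[1],v[1]+s*m[0]+c*m[1],m[2]])
v=(496.4,-346.9,-.252)
for m in[(7,42,115),(7,-42,115),(-7,42,115),(-7,-42,115),(32,104,55),(-32,104,55),(32,-104,55),(-32,-104,55)]:
    u=proj(p,pose(v,m),True)[0];print(m,u.round());cv2.circle(f,(int(round(u[0])),int(round(u[1]))),3,(0,255,0),1)
print(nets.tip_of("date_handle",p)[:1])
cv2.imwrite("pics/w1.png",f)
E
```

```text
t 3.63 p [ 496.  -347.2  210.9] yaw_y 2.894 zax [ 0.002 -0.001 -1.   ] q [-0.34  0.37 -0.07  0.   -1.13  0.1 ] F [ 0.3  0.2 -0.3] M [-0.   -0.04 -0.01] w 85.0
(7, 42, 115) [244. 237.]
(7, -42, 115) [243. 143.]
(-7, 42, 115) [259. 237.]
(-7, -42, 115) [261. 144.]
(32, 104, 55) [224. 260.]
(-32, 104, 55) [279. 260.]
(32, -104, 55) [220.  73.]
(-32, -104, 55) [285.  73.]
[{'uv': [249.5, 189.2], 'conf': 0.96}]
```

View pics/w1.png

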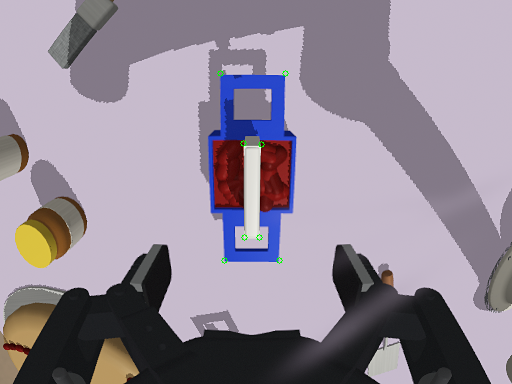

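Request:
move_arm([
  [1, 0, 0, -30, 0, 0, 0],
  [1, 0, 0, -60, 0, 0, 0],
  [1, 0, 0, -85, 0, 0, 0],
  [1, 0, 0, -110, 0, 0, 0],
  [1, 0, 0, -127, 0, 0, 0],
])

```text
clock: 4.15
position: [494.8, -344.2, 82.3]
ee_rot: [-0.614, 0.789, 0.001, -0.0]
contact_force: [0.6, 0.9, 0.7]
gripper_width: 85.1
```

Request:
move_arm([
  [-1, 0, 0, 0, 0, 0, 0],
  [-1, 0, 0, 0, 0, 0, 0],
  [-1, 0, 0, 0, 0, 0, 0],
  [-1, 0, 0, 0, 0, 0, 0],
  [-1, 0, 0, 0, 0, 0, 0],
])

```text
clock: 4.57
position: [496.6, -345.4, 86.1]
ee_rot: [-0.614, 0.789, -0.001, 0.001]
contact_force: [0.7, -0.1, -0.3]
gripper_width: 25.8
```

Request:
move_arm([
  [-1, 0, 0, 0, 0, 0, 0],
  [-1, 0, 0, 0, 0, 0, 0],
  [-1, 0, 0, 0, 0, 0, 0],
  [-1, 0, 0, 0, 0, 0, 0],
  [-1, 0, 0, 0, 0, 0, 0],
])

```text
clock: 4.98
position: [496.7, -345.4, 85.7]
ee_rot: [-0.614, 0.789, -0.001, 0.001]
contact_force: [1.0, 1.7, 5.6]
gripper_width: 12.7
```

```bash
python3 st.py
```

```text
t 4.98 p [ 496.7 -345.4   85.7] yaw_y 2.894 zax [ 0.003 -0.001 -1.   ] q [-0.34  0.49 -0.23  0.   -0.85  0.09] F [1.  1.7 5.6] M [ 0.46 -0.14 -0.09] w 12.7
```

Request:
move_arm([
  [-1, 0, 0, 5, 0, 0, 0],
  [-1, 0, 0, 20, 0, 0, 0],
  [-1, 0, 0, 40, 0, 0, 0],
  [-1, 0, 0, 65, 0, 0, 0],
  [-1, 0, 0, 90, 0, 0, 0],
])

```text
clock: 5.4
position: [493.5, -344.1, 172.7]
ee_rot: [-0.614, 0.789, 0.003, -0.001]
contact_force: [1.1, -1.0, -4.8]
gripper_width: 12.6
```

Request:
move_arm([
  [-1, 0, 0, 25, 0, 0, 0],
  [-1, 0, 0, 50, 0, 0, 0],
  [-1, 0, 0, 75, 0, 0, 0],
  [-1, 0, 0, 90, 0, 0, 0],
  [-1, 0, 0, 90, 0, 0, 0],
])

```text
clock: 5.82
position: [496.2, -345.6, 267.0]
ee_rot: [-0.614, 0.789, -0.002, 0.001]
contact_force: [1.1, -0.4, -4.1]
gripper_width: 13.1
```

```bash
python3 st.py; python3 - <<'E'
from h import *
for n in("side","wrist"):
    cv2.imwrite(f"pics/{n}2.png",optics.get_image(n)["frame"])
E
```

```text
t 5.82 p [ 496.2 -345.6  267. ] yaw_y 2.893 zax [ 0.004 -0.002 -1.   ] q [-0.34  0.33  0.01  0.   -1.25  0.09] F [ 1.1 -0.4 -4.1] M [-0.09 -0.11 -0.01] w 13.1
```

View pics/side2.png

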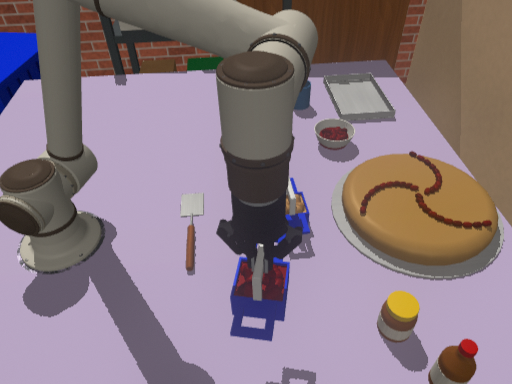

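View pics/wrist2.png

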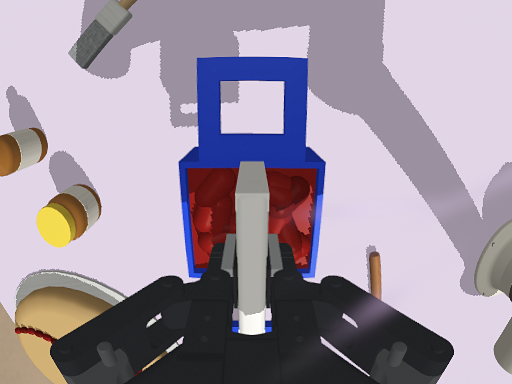

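Request:
move_arm([
  [-1, 1, 15, 3, 0, 0, 0.01],
  [-1, 2, 40, 6, 0, 0, 0.02],
  [-1, 3, 72, 10, 0, 0, 0.03],
  [-1, 4, 106, 10, 0, 0, 0.04],
  [-1, 5, 140, 10, 0, 0, 0.05],
])

```text
clock: 6.33
position: [498.9, -203.5, 271.2]
ee_rot: [-0.633, 0.774, 0.003, -0.002]
contact_force: [0.8, 0.7, -4.9]
gripper_width: 13.2
```

Request:
move_arm([
  [-1, 1, 34, 0, 0, 0, 0.01],
  [-1, 2, 68, 0, 0, 0, 0.02],
  [-1, 3, 102, 0, 0, 0, 0.03],
  [-1, 4, 136, 0, 0, 0, 0.04],
  [-1, 4, 170, 0, 0, 0, 0.05],
])

```text
clock: 6.75
position: [502.7, -33.5, 271.3]
ee_rot: [-0.653, 0.757, 0.002, -0.002]
contact_force: [0.6, 0.4, -5.0]
gripper_width: 12.9
```

Request:
move_arm([
  [-1, 1, 34, 0, 0, 0, 0.01],
  [-1, 2, 68, 0, 0, 0, 0.02],
  [-1, 3, 102, 0, 0, 0, 0.03],
  [-1, 3, 136, 0, 0, 0, 0.038],
  [-1, 3, 170, 0, 0, 0, 0.038],
])

```text
clock: 7.17
position: [505.7, 136.0, 271.2]
ee_rot: [-0.667, 0.745, 0.001, -0.003]
contact_force: [0.9, 1.0, -4.2]
gripper_width: 12.9
```

Request:
move_arm([
  [-1, 0, 34, 0, 0, 0, 0],
  [-1, 0, 68, 0, 0, 0, 0],
  [-1, 0, 102, 0, 0, 0, 0],
  [-1, 0, 132, 0, 0, 0, 0],
  [-1, 0, 154, 0, 0, 0, 0],
])

```text
clock: 7.58
position: [506.0, 290.7, 270.6]
ee_rot: [-0.668, 0.745, 0.001, -0.003]
contact_force: [-1.0, -0.2, -4.2]
gripper_width: 12.6
```

Request:
move_arm([
  [-1, 0, 4, 0, 0, 0, 0],
  [-1, 0, 4, 0, 0, 0, 0],
  [-1, 0, 4, 0, 0, 0, 0],
])

```text
clock: 7.83
position: [506.6, 292.0, 271.9]
ee_rot: [-0.667, 0.745, 0.0, -0.003]
contact_force: [-0.1, -0.6, -4.0]
gripper_width: 12.8
```

```bash
python3 st.py; python3 - <<'E'
from h import *
for n in("side","wrist","top"):
    cv2.imwrite(f"pics/{n}3.png",optics.get_image(n)["frame"])
E
```

```text
t 7.83 p [506.6 292.  271.9] yaw_y 3.032 zax [-0.004 -0.003 -1.   ] q [ 0.8   0.29 -0.02 -0.   -1.26 -0.91] F [-0.1 -0.6 -4. ] M [-0.03 -0.06 -0.01] w 12.8
```

View pics/side3.png

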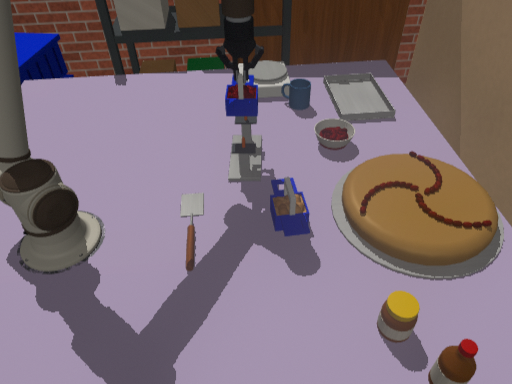

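View pics/wrist3.png

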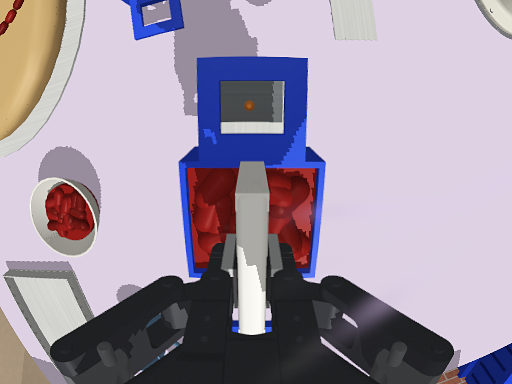

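View pics/top3.png

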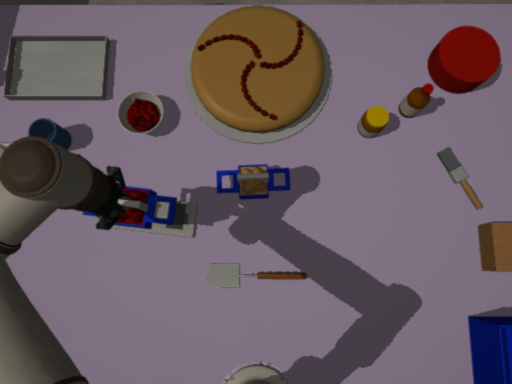

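```bash
python3 - <<'E'
from h import *
p=optics.get_image("wrist")
h=np.array([at_z(p,u,241.2,True) for u in[(220,81),(285,81),(284,134),(220,134)]]);c=h.mean(0)
pin=at_z(p,(249,105),135,True)
print("hole c",c.round(1),np.linalg.norm(h[0]-h[1]),np.linalg.norm(h[1]-h[2]),"pin",pin.round(1),"expect pin",508.3+74*np.sin(-.114),292.6-74*np.cos(.114))
yaw=-.114;ax=np.array([np.cos(yaw),np.sin(yaw)]);ay=np.array([-ax[1],ax[0]])
d=(pin-c)[:2];print("pin-hole in stand axes",d@ax,d@ay,d)
y=readout.read_state();print(y["clock"],y["position"])
E
```

```text
hole c [499.  218.3 241.2] 37.750918314826485 31.59790227126193 pin [501.9 220.  135. ] expect pin 499.8822605062834 219.0803314628261
pin-hole in stand axes 2.6449494407523146 2.023043844124763 [2.85790895 1.70904078]
8.0333 [507.54232227 291.64285724 274.11216135]
```

Request:
move_arm([
  [-1, 2, 1, -18, 0, 0, 0],
  [-1, 2, 1, -38, 0, 0, 0],
  [-1, 2, 1, -58, 0, 0, 0],
  [-1, 2, 1, -76, 0, 0, 0],
  [-1, 2, 1, -90, 0, 0, 0],
])

```text
clock: 8.45
position: [509.1, 292.5, 182.9]
ee_rot: [-0.667, 0.745, 0.0, -0.001]
contact_force: [-0.8, -0.1, -5.3]
gripper_width: 13.0
```

Request:
move_arm([
  [-1, 0, 0, 0, 0, 0, 0],
  [-1, 0, 0, 0, 0, 0, 0],
])

```text
clock: 8.62
position: [509.6, 293.0, 184.1]
ee_rot: [-0.667, 0.745, -0.0, -0.001]
contact_force: [0.2, 0.8, -5.0]
gripper_width: 13.0
```

```bash
python3 st.py; python3 - <<'E'
from h import *
for n in("side","wrist"):
    f=optics.get_image(n)["frame"]
    if n=="side": f=cv2.resize(f[60:200,190:330],None,fx=4,fy=4,interpolation=cv2.INTER_CUBIC)
    cv2.imwrite(f"pics/{n}4.png",f)
E
```

```text
t 8.62 p [509.6 293.  184.1] yaw_y 3.031 zax [-0.001 -0.001 -1.   ] q [ 0.8   0.36 -0.15  0.   -1.06 -0.91] F [ 0.2  0.8 -5. ] M [ 0.   -0.11 -0.  ] w 13.0
```

View pics/side4.png

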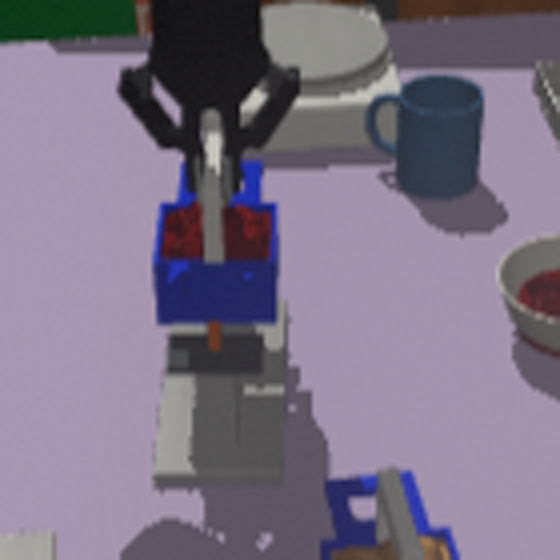

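View pics/wrist4.png

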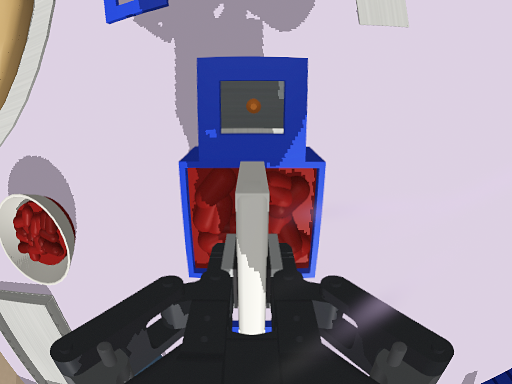

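Request:
move_arm([
  [-1, 0, 0, -10, 0, 0, 0],
  [-1, 0, 0, -20, 0, 0, 0],
  [-1, 0, 0, -29, 0, 0, 0],
  [-1, 0, 0, -36, 0, 0, 0],
  [-1, 0, 0, -40, 0, 0, 0],
])

```text
clock: 9.13
position: [508.9, 293.3, 142.5]
ee_rot: [-0.667, 0.745, 0.0, -0.001]
contact_force: [0.2, -0.2, -3.9]
gripper_width: 13.0
```

Request:
move_arm([
  [-1, 0, 0, -1, 0, 0, 0],
  [-1, 0, 0, -2, 0, 0, 0],
  [-1, 0, 0, -3, 0, 0, 0],
  [-1, 0, 0, -3, 0, 0, 0],
])

```text
clock: 9.47
position: [509.8, 294.1, 141.5]
ee_rot: [-0.667, 0.745, -0.0, 0.0]
contact_force: [-1.4, -0.1, -4.4]
gripper_width: 13.1
```

```bash
python3 st.py
```

```text
t 9.47 p [509.8 294.1 141.5] yaw_y 3.032 zax [ 0.  0. -1.] q [ 0.8   0.4  -0.21  0.   -0.96 -0.91] F [-1.4 -0.1 -4.4] M [-0.06 -0.03 -0.01] w 13.1
```

Origin about 56 mm; still bearing the weight. Go on until the force changes sign.

Request:
move_arm([
  [-1, 0, 0, -1, 0, 0, 0],
  [-1, 0, 0, -2, 0, 0, 0],
  [-1, 0, 0, -2, 0, 0, 0],
])

```text
clock: 9.72
position: [509.5, 293.9, 139.3]
ee_rot: [-0.667, 0.745, 0.0, 0.0]
contact_force: [0.3, 0.4, -4.7]
gripper_width: 13.4
```

Request:
move_arm([
  [-1, 0, 0, -1, 0, 0, 0],
  [-1, 0, 0, -1, 0, 0, 0],
  [-1, 0, 0, -1, 0, 0, 0],
])

```text
clock: 9.97
position: [509.8, 294.0, 138.8]
ee_rot: [-0.667, 0.745, -0.0, 0.0]
contact_force: [-0.8, 0.3, -2.5]
gripper_width: 12.8
```

Request:
move_arm([
  [-1, 0, 0, -1, 0, 0, 0],
  [-1, 0, 0, -1, 0, 0, 0],
  [-1, 0, 0, -1, 0, 0, 0],
])

```text
clock: 10.22
position: [509.8, 294.0, 138.7]
ee_rot: [-0.667, 0.745, -0.0, 0.001]
contact_force: [-3.5, -1.6, 5.2]
gripper_width: 12.9
```

```bash
python3 st.py; python3 - <<'E'
from h import *
for n in("side","wrist"):
    f=optics.get_image(n)["frame"]
    if n=="side": f=cv2.resize(f[60:200,190:330],None,fx=4,fy=4,interpolation=cv2.INTER_CUBIC)
    cv2.imwrite(f"pics/{n}5.png",f)
E
```

```text
t 10.22 p [509.8 294.  138.7] yaw_y 3.032 zax [ 0.001  0.    -1.   ] q [ 0.8   0.4  -0.21  0.   -0.95 -0.91] F [-3.5 -1.6  5.2] M [-0.31  1.17  0.05] w 12.9
```

View pics/side5.png

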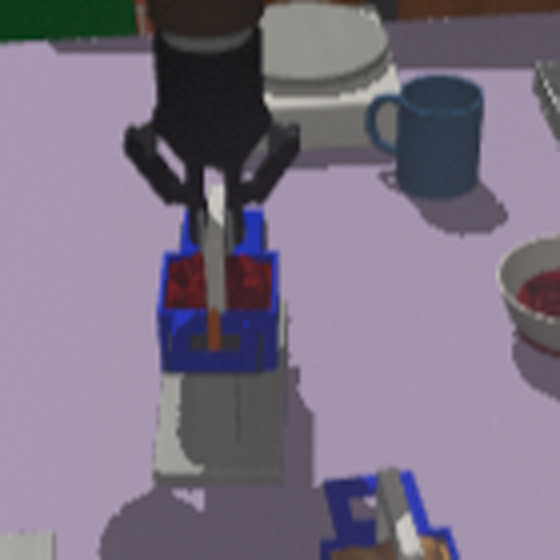

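View pics/wrist5.png

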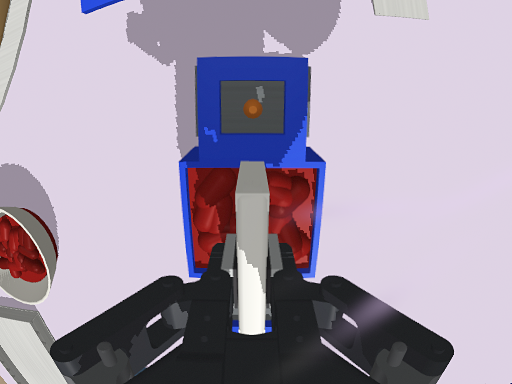

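Request:
move_arm([
  [1, 0, 0, 0, 0, 0, 0],
  [1, 0, 0, 0, 0, 0, 0],
  [1, 0, 0, 0, 0, 0, 0],
  [1, 0, 0, 0, 0, 0, 0],
  [1, 0, 0, 0, 0, 0, 0],
])

```text
clock: 10.73
position: [509.8, 294.0, 137.1]
ee_rot: [-0.667, 0.745, -0.0, 0.0]
contact_force: [-1.0, 0.6, -0.4]
gripper_width: 72.9
```

Request:
move_arm([
  [1, 0, 0, 0, 0, 0, 0],
  [1, 0, 0, 0, 0, 0, 0],
  [1, 0, 0, 0, 0, 0, 0],
  [1, 0, 0, 0, 0, 0, 0],
  [1, 0, 0, 0, 0, 0, 0],
])

```text
clock: 11.15
position: [509.6, 293.9, 137.3]
ee_rot: [-0.667, 0.745, -0.0, -0.0]
contact_force: [-0.5, 0.3, -0.0]
gripper_width: 85.3
```

Request:
move_arm([
  [1, 0, 0, 10, 0, 0, 0],
  [1, 0, 0, 30, 0, 0, 0],
  [1, 0, 0, 60, 0, 0, 0],
  [1, 0, 0, 90, 0, 0, 0],
  [1, 0, 0, 120, 0, 0, 0],
])

```text
clock: 11.57
position: [509.5, 293.7, 259.5]
ee_rot: [-0.667, 0.745, -0.0, 0.0]
contact_force: [0.0, 0.6, 0.9]
gripper_width: 85.7
```

Request:
move_arm([
  [1, -20, -10, 20, 0, 0, 0],
  [1, -40, -20, 40, 0, 0, 0],
  [1, -60, -30, 50, 0, 0, 0],
  [1, -60, -30, 50, 0, 0, 0],
  [1, -60, -30, 50, 0, 0, 0],
])

```text
clock: 11.98
position: [449.3, 263.8, 309.5]
ee_rot: [-0.667, 0.745, 0.0, 0.002]
contact_force: [1.1, 0.2, -0.3]
gripper_width: 85.5
```

```bash
python3 st.py; python3 - <<'E'
from h import *
for n in("side","wrist","top"):
    p=optics.get_image(n);f=p["frame"]
    if n=="side":
        print([ (q["uv"],q["conf"]) for q in nets.tip_of("walnut_caddy",p)[:1]])
        f=cv2.resize(f[90:250,190:330],None,fx=3.7,fy=3.7,interpolation=cv2.INTER_CUBIC)
    cv2.imwrite(f"pics/{n}6.png",f)
E
```

```text
t 11.98 p [449.3 263.8 309.5] yaw_y 3.032 zax [ 0.003  0.003 -1.   ] q [ 0.84  0.16 -0.11  0.   -1.3  -0.95] F [ 1.1  0.2 -0.3] M [0.01 0.01 0.02] w 85.5
[([286.8, 218.7], 0.69)]
```

View pics/side6.png

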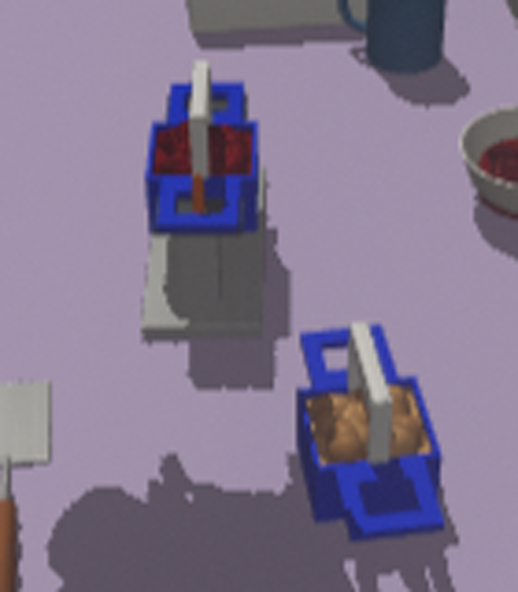

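View pics/wrist6.png

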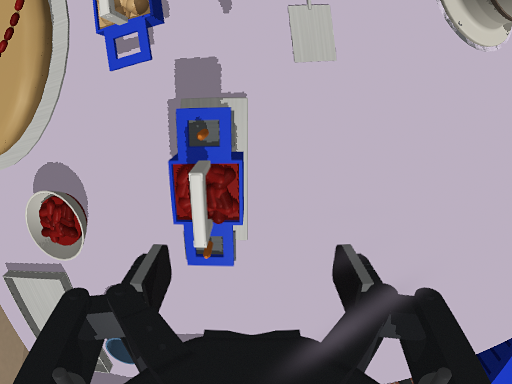

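View pics/top6.png

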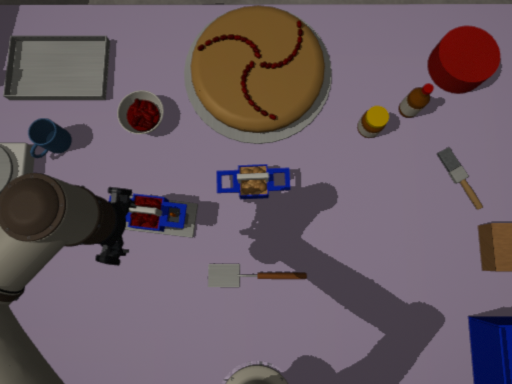

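The wrist view shows both pins through the ear holes, at (202,133) and (207,250). The caddy sits level, the walnut caddy is still at (254,180) in the top view, and the gripper is clear.

```bash
python3 -c "
from h import *
print(workorder.job_done())"
```

```text
the job is handed in; nothing more can be done
None
```

The date caddy is hanging on the twin-pin stand, released, and I handed the job in at about 12 s; no verdict is reported.

I picked it up by its white handle, carried it above the walnut caddy, and lined up the ear holes with the pins using the wrist camera. I then lowered it until the vertical force on the tool went from −4.5 N to +5 N, which showed the ears were on the pads. Only then did I open the gripper and back away.

**Final checks:**
- **Position:** the last wrist picture shows an orange pin through each ear hole, and the tub looks level. From the tool height, its origin was about 53 mm above the stand's when it seated. I did not measure the pose again after letting go.
- **Walnut caddy:** it has not visibly moved; its detected point in the side view changed by less than 1 px.
- **Contact:** the tool is clear of everything and the remaining force reads about 0–1 N.
- **Disagreement:** the top and side cameras differed by about 3 mm on absolute positions. The wrist view settled this, and I corrected the alignment by about 2 mm. No check failed.

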